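Put the orange paint away in the roll-top box

TASK

Put the orange paint pot away in the roll-top box: stand it upright on the floor of the box and let it go. Then take the cover by its handle bar and roll it forward and down until the box is fully shut.

Things in the scene. Friction and masses are not known exactly. Their poses are not given: they have to be found in the camera images.
- pot_center (a point): Orange paint pot, a closed upright cylinder 48 mm across, 62 mm tall, with an orange lid 49 mm across (top 14 mm) and a pale label round its side, about 0.12 kg. It stands on the table among pots of the same shape in blue, green and yellow, at least 40 mm between them. The point is its centre, 31 mm above its underside; z axis up when it stands.
- box: Fixed white roll-top box, 304 mm wide (y), 290 deep (x), 226 tall. Origin: middle of underside; x from front (robot's side) to back. Floor (cork) 110 mm up, 264 mm wide, x = -125 to 120 mm, 24 mm high lip in front. The slatted cover runs on a circle about an axis along y, 80 mm above the origin, inner radius 130 mm. A pot at x = -30 to -80 mm clears it; there it is open from above at the start.
- cover (a joint): Position of the wooden slatted cover on its circular track, in rad: 0 = fully shut (a stop; its front edge meets the front lip), 1.55 = fully rolled back into the rear of the box. Starts rolled back, at 1.3 to 1.5. It moves stiffly (2 to 4 N at the handle) and stays where it is left.
- cover_handle (a point): Middle of the cover's dark steel bar, 12 mm thick, 120 mm long, along the box's y; 34 mm free gap to the slats, a post at each end. It circles the track's axis at 180 mm: forward of it (box -x) by 180 cos(a) mm, above it by 180 sin(a), a = 0.494 + joint value. Open it is on top of the box, shut it is in front, 165 mm above the table. Pinch it from above across the box's x; it can turn in the grip.
Things that resemble listed ones, but are neither listed nor needed, are in the scene too. Of the things that look like the part that bears pot_center, the largest one is meant.

How it is judged (in metres and radians):
On the way, in this order (a step that is already met when the one before it is completed fails the run):
1. the orange pot stands on the floor of the box, let go (x of pot_center in the frame of box between -0.115 and 0.11 m and y of pot_center in the frame of box between -0.12 and 0.12 m and z of pot_center in the frame of box between 0.13 and 0.152 m and angle between pot_center's own z axis and vertical below 0.2 rad and contact force between the fingers and anything else below 0.2 N), for 0.2 s.
2. the cover is rolled fully shut (value of joint cover below 0.08 rad), for 0.2 s.
At the end, for the whole second after the job is handed in: The orange pot stands upright (within 11 degrees) on the floor inside the box, anywhere on it, and the cover is shut to within 0.08 rad (14 mm at the handle) (x of pot_center in the frame of box between -0.115 and 0.11 m and y of pot_center in the frame of box between -0.12 and 0.12 m and z of pot_center in the frame of box between 0.13 and 0.152 m and angle between pot_center's own z axis and vertical below 0.2 rad and value of joint cover below 0.08 rad); the robot touches nothing.
It also fails if it takes over 54 s, if anything falls off the work surface, if the arm or the gripper's body presses on something with over 40 N, if the wrist force passes 120 N, or if a joint passes its speed limit or range.

ROBOT

A 6-joint arm with a two-finger parallel gripper is mounted at the origin on the work surface. World frame = base frame: x ahead of the robot, y to its left, z up, the work surface at z = 0. Lengths are in mm, angles in rad, forces in N, time in s.
With the tool pointing down it reaches from about 425 to 950 mm from the base axis. Payload 14.7 kg.
Tool frame: the origin (TCP) lies at the centre of the arm's flange, where the gripper is bolted on; the fingertips stand 173 mm ahead of it and the grasp point (between the pads) lies 155 mm ahead of it; z points along the fingers, y is the line along which they close (so a half turn about z gives the same grasp; the last joint's range is limited). The gripper opens to 85 mm and grips with 20 to 120 N. Pads are 22 mm wide; open, the fingers measure 114 mm over their backs; the gripper's body (76 mm by 85 mm) begins 54 mm behind the grasp point. The pads swing forward as they close: fully open they stand 13 mm farther back than shut.
Start: joints at [1.138, 0.48, 1.596, -0, 1.065, -0.047], TCP at [244.572, 602.228, 404.697] pointing down, gripper open.
Joint ranges: [-2.75, 2.75], [-0.82, 2.05], [0.23, 2.67], [-1.56, 4.7], [0.09, 2.69], [-2.92, 2.92]. Speed limits (rad/s): [1.89, 1.89, 2.39, 3.01, 3.01, 3.01].

INTERFACE

Orientations are given as a unit quaternion [x, y, z, w].
In Python, from station import robot gives the robot as it stands. The module is installed in compiled form; this text tells all that it offers.
- The arm moves only by the tool step_arm, never from a script. Its argument "series" is a list of rows, each a list of 7 numbers: the turn, a rotation vector about the tool's x, y, z in rad, then the shift along the tool's x, y, z in cm, then the opening, from -1 (shut) to 1 (fully open). A call has 1 to 5 rows; each row is the pose to reach, as a shift and turn from the pose commanded when the call began, along the tool's axes at that moment; what a row does not reach only later rows make up. A row lasts 1/12 s, in which the tool goes at most 41.7 mm and 7.16 degrees, less where a joint would pass 70% of its speed; a pose out of reach is approached as far as the arm can. A call with a gripper value outside its range is refused whole. The fingers move at their own pace and stop on an object; "squeeze" is the grip in N (left out, the last holds). Time passes only in rows, so rows that repeat a pose let the fingers close. It gives the time, the measured TCP pose, the force, the opening and the grip force at its end, in the units of the state.
- robot.read_state(): the state, without advancing time (a new reading comes with each control period).
- robot.get_image(name): name is "scene" or "side" or "wrist"; returns a dict with "image" (420x560x3 uint8, red, green, blue), "fx", "fy", "cx", "cy" (pixels), "extrinsics" (4x4, takes a point from camera to world coordinates). Camera axes: x right, y down, z forward; pixel columns grow to the right and rows downward; lengths in mm; the calibration is good to about 2 mm. A picture is of the moment at which its call begins. There is no depth.
- robot.finish_job(): hands the job in; it is judged then, once.
Trained networks look in the newest picture that a camera, given by its name, has taken for a name from the list of things; names that differ only in an ending like _2 or _b are one class to them, and where a whole thing is asked for, a point or a joint stands for the part that bears it (a point fixed in the world has none). Each returns a list of dicts, best first, with "conf" (0 to 1); they miss things now and then, are a little off and sometimes report something else, mostly with a low value. They report only what shows in the picture. A call takes as long as a camera call. They do not tell look-alikes from the thing itself.
- robot.trace(query, camera): "region" (420x560 bool, what is visible of it) and "bbox" ([left, top, right, bottom] in pixels, round what is visible of it).
- robot.pinpoint(query, camera): "centre" ([column, row] in pixels: a listed point, or the origin of a listed thing).
The state is a dict: "time_s": time; "qpos": joint angles; "joint_vel": joint speeds; "joint_efforts": joint torques, N m; "position": TCP position; "tool_rot": TCP orientation; "force": force on the tool from outside, world axes, zero at the start; "moment": the same for the moment, N m; "grip_width": opening from 0.0 (shut) to 1.0 (fully open); "gripper_force": force on a finger pad.
Only numpy, scipy, OpenCV 4.12 (cv2) and the standard library are available. Lean on these libraries where they do the work, as an engineer would, in place of code of your own. Each camera call takes 0.05 s, during which the arm holds its last target. There are 200 camera calls.

## Working session

There is one attempt and no reset: what is moved stays moved. The work goes in short steps, Python scripts to look and compute and a tool call to move; the robot and the scene stay as the last step left them, time stands still between calls to the robot, and variables do not carry over. Pictures are saved under pics/ and viewed, at most 10 in all, crops included, and the job is handed in when it is done.

Besides the shell and the picture viewer there is one more tool, called after ">>>" in YAML: its name, and indented under it one key for each argument. step_arm: Moves the arm, as the interface text tells. Its arguments: {"type":"object","properties":{"series":{"type":"array"},"squeeze":{"type":"number"}},"required":["series"]}

```bash
mkdir -p pics
cat > h.py <<'E'
from station import robot
import numpy as np, cv2
from scipy.spatial.transform import Rotation as R
def ray(im,px):
    T=np.array(im["extrinsics"]);d=T[:3,:3]@np.array([(px[0]-im["cx"])/im["fx"],(px[1]-im["cy"])/im["fy"],1.]);return T[:3,3],d/np.linalg.norm(d)
def atz(im,px,z):
    o,d=ray(im,px);return o+d*(z-o[2])/d[2]
def tri(rs):
    A=sum(np.eye(3)-np.outer(d,d) for o,d in rs);b=sum((np.eye(3)-np.outer(d,d))@o for o,d in rs);return np.linalg.solve(A,b)
def totool(p):
    s=robot.read_state();return R.from_quat(s["tool_rot"]).inv().apply(np.array(p)-s["position"])
E
python3 - <<'E'
from h import *
np.set_printoptions(precision=1,suppress=True)
ims=[]
for c in ("scene","side"):
    im=robot.get_image(c);ims.append(im["image"][:,:,::-1])
    cv2.imwrite(f"pics/{c}0.png",im["image"][:,:,::-1])
    for q,z in (("pot_center",31),("box",0),("cover_handle",250)):
        for d in robot.pinpoint(q,c)[:7]: print(c,q,np.round(d["conf"],2),np.array(d["centre"]),atz(im,d["centre"],z))
    print([(np.round(d["conf"],2),d["bbox"]) for d in robot.trace("pot_center",c)[:6]])
s=robot.read_state();print(s)
E
```

```text
scene pot_center 0.87 [260.2 187.6] [ 510.2 -173.8   31. ]
scene pot_center 0.64 [220.8 202.2] [ 591.  -214.8   31. ]
scene pot_center 0.64 [178.5 208.4] [ 661. -273.   31.]
scene box 0.92 [316.8 300.5] [609.6  72.6   0. ]
scene cover_handle 0.84 [312.6 328.9] [675.4  90.5 250. ]
[(np.float64(0.9), [165.1, 196.2, 187.7, 215.2]), (np.float64(0.7), [208.4, 187.0, 235.0, 217.7]), (np.float64(0.58), [254.1, 177.5, 270.6, 200.2])]
side pot_center 0.82 [192.9 182.5] [ 667.4 -284.4   31. ]
side pot_center 0.72 [233.8 190. ] [ 591.1 -219.5   31. ]
side pot_center 0.68 [272.9 190. ] [ 510.1 -173.9   31. ]
side box 0.83 [286.6 306.2] [614.5  76.4   0. ]
side box 0.15 [260.3 309.2] [669.4  53.1   0. ]
side cover_handle 0.95 [261.5 309.7] [675.7  87.7 250. ]
[(np.float64(0.86), [222.8, 175.6, 246.8, 207.7]), (np.float64(0.69), [263.2, 175.8, 279.5, 200.9]), (np.float64(0.53), [187.6, 175.7, 205.6, 191.7])]
{'time_s': 0.5, 'qpos': array([ 1.1,  0.5,  1.6, -0. ,  1.1, -0. ]), 'joint_vel': array([ 0., -0., -0.,  0.,  0.,  0.]), 'joint_efforts': array([  0., -95., -43.,   0.,   0.,   0.]), 'position': array([244.6, 602.2, 404.7]), 'tool_rot': array([ 0.2,  1. , -0. , -0. ]), 'force': array([-0.2,  0.4,  0.2]), 'moment': array([-0.1,  0. ,  0. ]), 'gripper_force': 0.0, 'grip_width': 0.9976300381546326}
```

View pics/scene0.png

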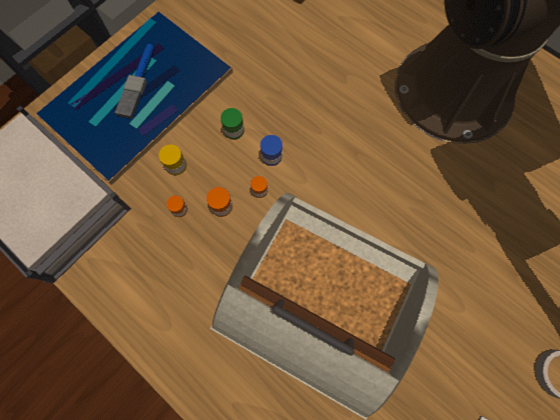

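View pics/side0.png

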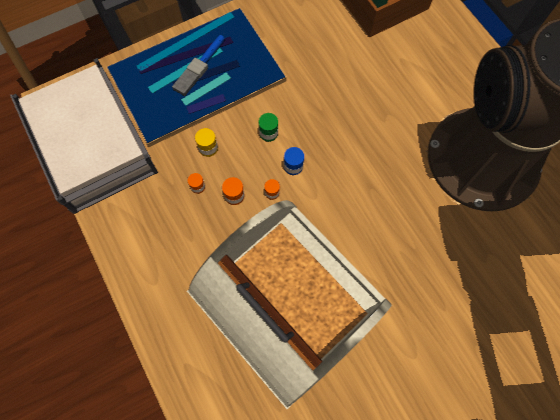

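Orange candidates: the large-looking pot at scene (218,201), and smaller ones at (259,186) and (176,204). I choose the middle one and check it in a crop.

Run:
```python
from h import *
np.set_printoptions(precision=2,suppress=True)
a=robot.get_image("scene");b=robot.get_image("side")
A=a["image"][:,:,::-1];B=b["image"][:,:,::-1]
z=lambda I,x,y,w,h,s:cv2.resize(I[y:y+h,x:x+w],None,fx=s,fy=s,interpolation=cv2.INTER_CUBIC)
top=np.hstack([z(A,160,165,130,70,3),z(B,165,160,130,70,3)])
bot=np.hstack([z(A,255,265,130,110,3),z(B,210,245,130,110,3)])
cv2.imwrite("pics/c1.png",np.vstack([top,bot]))
print("pot",tri([ray(a,(220.8,202.2)),ray(b,(233.8,190))]))
print("box",tri([ray(a,(316.8,300.5)),ray(b,(286.6,306.2))]))
print("handle",tri([ray(a,(312.6,328.9)),ray(b,(261.5,309.7))]))
for c,im in(("scene",a),("side",b)):
    for q in("box","cover_handle"):
        for d in robot.trace(q,c)[:1]:
            m=d["region"].astype(np.uint8);k=max(cv2.findContours(m,0,1)[0],key=cv2.contourArea)
            print(c,q,d["conf"],d["bbox"],cv2.minAreaRect(k))
```

```text
pot [ 597.24 -199.71   78.99]
box [610.55  73.74 -14.88]
handle [676.35  89.71 265.6 ]
scene box 0.69 [213.6, 190.8, 438.6, 420.0] ((326.7283020019531, 305.59417724609375), (200.883056640625, 167.0994415283203), 27.387422561645508)
scene cover_handle 0.78 [240.0, 276.8, 393.4, 370.5] ((316.38677978515625, 325.103759765625), (171.91758728027344, 20.397003173828125), 29.054607391357422)
side box 0.87 [186.9, 203.6, 389.5, 406.7] ((283.0641174316406, 298.93035888671875), (168.28799438476562, 147.85888671875), 45.364933013916016)
side cover_handle 0.75 [218.6, 253.0, 322.5, 372.0] ((267.5682678222656, 312.88897705078125), (144.34140014648438, 17.366867065429688), 47.98146057128906)
```

View pics/c1.png

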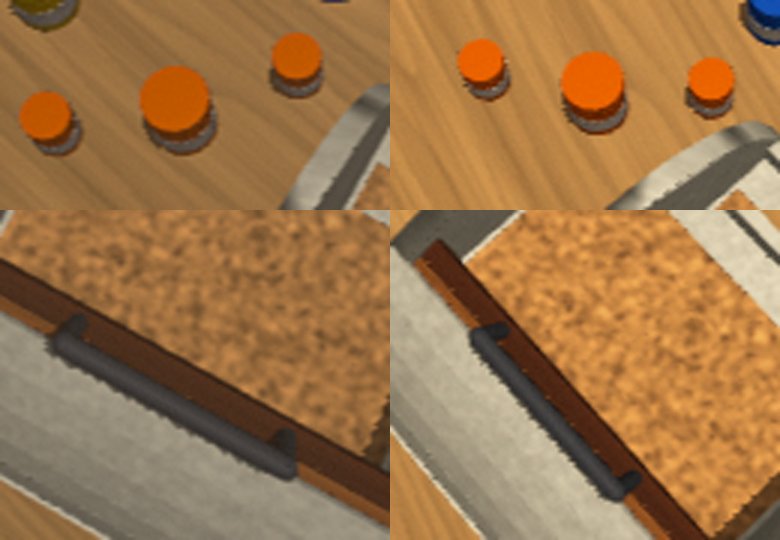

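The crop shows the middle pot (scene 218,198; side 232,187) to be clearly the largest orange one. The bar ends are at scene (275,309) and (353,352), side (238,288) and (287,340).

Run:
```python
from h import *
np.set_printoptions(precision=2,suppress=True)
a=robot.get_image("scene");b=robot.get_image("side")
for z in(62,):print("lid",atz(a,(218.3,198.3),z),atz(b,(232.3,187.3),z))
for n,x,y in(("blue",270.5,146),("yel",170,156),("green",231,118)):print(n,atz(a,(x,y),62))
for z in(245,255):
    P=[[atz(i,p,z) for p in q] for i,q in((a,((275,309.3),(352.7,351.7))),(b,((238.3,287.7),(286.7,340))))]
    for q in P:print(z,q,"yaw",np.arctan2(-(q[1]-q[0])[0],(q[1]-q[0])[1]),"mid",(q[0]+q[1])/2,np.linalg.norm(q[1]-q[0]))
    m=(P[0][0]+P[0][1]+P[1][0]+P[1][1])/4
    d=P[0][1]-P[0][0]+P[1][1]-P[1][0];yaw=np.arctan2(-d[0],d[1])
    w=m[:2]-np.array([612,74.5]);print("offset in box",w@[np.cos(yaw),np.sin(yaw)],w@[-np.sin(yaw),np.cos(yaw)])
q=robot.read_state();print(R.from_quat(q["tool_rot"]).as_matrix(),R.from_quat(q["tool_rot"]).as_euler("ZYX"))
```

```text
lid [ 593.   -214.25   62.  ] [ 594.32 -214.98   62.  ]
blue [ 432.25 -212.67   62.  ]
yel [ 592.44 -358.71   62.  ]
green [ 439.09 -323.7    62.  ]
245 [array([690.49,  31.58, 245.  ]), array([661.15, 153.56, 245.  ])] yaw 0.2360171528372657 mid [675.82  92.57 245.  ] 125.45502686220053
245 [array([692.89,  33.06, 245.  ]), array([662.56, 153.16, 245.  ])] yaw 0.24742326776337667 mid [677.72  93.11 245.  ] 123.8736406198761
offset in box 67.27861325751022 2.303057093767916
255 [array([690.91,  32.07, 255.  ]), array([662.05, 152.06, 255.  ])] yaw 0.23601715283726668 mid [676.48  92.06 255.  ] 123.4068317459929
255 [array([693.01,  34.99, 255.  ]), array([663.03, 153.67, 255.  ])] yaw 0.24742326776337606 mid [678.02  94.33 255.  ] 122.41399581798451
offset in box 67.83014261460872 2.53409612147086
[[-0.93  0.38  0.  ]
 [ 0.38  0.93  0.  ]
 [-0.    0.   -1.  ]] [2.76 0.   3.14]
```

>>> step_arm:
  series:
    - [0,0,0,-2.9,-2.9,-0.6,1]
    - [0,0,0,-5.8,-5.8,-1.2,1]
    - [0,0,0,-8.7,-8.7,-1.8,1]
    - [0,0,0,-11.6,-11.6,-2.4,1]
    - [0,0,0,-14.5,-14.5,-3,1]
  squeeze: 40

```text
time_s: 1.32
position: [324.5, 411.6, 435.0]
tool_rot: [0.191, 0.982, 0.0, 0.0]
force: [1.6, 0.9, 0.6]
grip_width: 1.0
gripper_force: 0.0
```

>>> step_arm:
  series:
    - [0,0,0,-2.9,-2.9,0,1]
    - [0,0,0,-5.8,-5.8,0,1]
    - [0,0,0,-8.7,-8.7,0,1]
    - [0,0,0,-11.6,-11.6,0,1]
    - [0,0,0,-14.5,-14.5,0,1]

```text
time_s: 1.73
position: [404.4, 222.5, 435.0]
tool_rot: [0.192, 0.981, 0.0, 0.0]
force: [0.8, 0.1, -0.6]
grip_width: 0.996
gripper_force: 0.0
```

>>> step_arm:
  series:
    - [0,0,0,-2.9,-2.9,0,1]
    - [0,0,0,-5.8,-5.8,0,1]
    - [0,0,0,-8.7,-8.7,0,1]
    - [0,0,0,-11.6,-11.6,0,1]
    - [0,0,0,-14.5,-14.5,0,1]

```text
time_s: 2.15
position: [484.3, 33.4, 435.0]
tool_rot: [0.192, 0.981, 0.0, 0.0]
force: [0.9, 1.5, -0.6]
grip_width: 0.998
gripper_force: 0.0
```

>>> step_arm:
  series:
    - [0,0,0,-2.9,-2.9,0,1]
    - [0,0,0,-5.8,-5.8,0,1]
    - [0,0,0,-8.7,-8.7,0,1]
    - [0,0,0,-11.6,-11.6,0,1]
    - [0,0,0,-14.5,-14.5,0,1]

```text
time_s: 2.57
position: [564.0, -155.6, 434.8]
tool_rot: [0.192, 0.981, 0.0, 0.0]
force: [0.9, 2.1, 0.1]
grip_width: 0.998
gripper_force: 0.0
```

Run:
```python
from h import *
np.set_printoptions(precision=2,suppress=True)
im=robot.get_image("wrist");cv2.imwrite("pics/w1.png",im["image"][:,:,::-1])
for d in robot.pinpoint("pot_center","wrist")[:4]: print(d["conf"],d["centre"],atz(im,d["centre"],31))
for d in robot.trace("pot_center","wrist")[:4]: print(d["conf"],d["bbox"])
s=robot.read_state();print(s["time_s"],s["position"],s["qpos"],totool([593.5,-214.5,190]))
```

```text
0.96 [241.0, 150.1] [ 508.22 -183.26   31.  ]
0.82 [242.4, 218.2] [ 591.   -218.35   31.  ]
0.78 [221.8, 279.1] [ 663.74 -283.22   31.  ]
0.89 [207.4, 257.8, 232.5, 292.5]
0.84 [219.9, 199.7, 264.5, 244.0]
0.73 [228.4, 135.6, 260.3, 167.2]
2.7167 [ 564.33 -156.08  434.29] [-0.32  0.36  1.71 -0.    1.07 -1.5 ] [-49.1  -42.94 244.31]
```

View pics/w1.png

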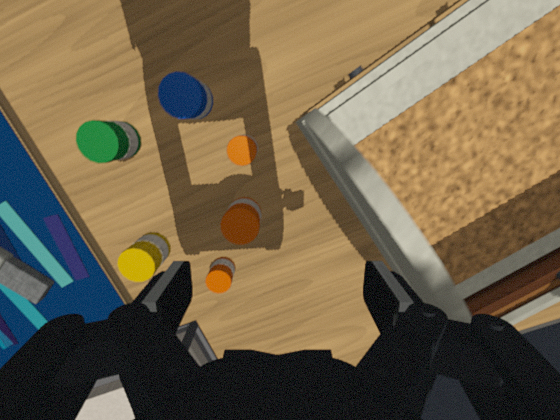

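The wrist view shows the target at (241,221), in the arm's shadow, with the small pots at (241,150) and (221,278). The fit agrees with the earlier estimate, so I go down.

>>> step_arm:
  series:
    - [0,0,0,-2.5,-2.2,1,1]
    - [0,0,0,-4.9,-4.5,3,1]
    - [0,0,0,-4.9,-4.5,7,1]
    - [0,0,0,-4.9,-4.5,11,1]
    - [0,0,0,-4.9,-4.5,15,1]

```text
time_s: 3.13
position: [591.9, -213.1, 283.6]
tool_rot: [0.192, 0.981, -0.0, 0.0]
force: [-0.0, -0.1, -1.1]
grip_width: 1.004
gripper_force: 0.0
```

Run:
```python
from h import *
np.set_printoptions(precision=2,suppress=True)
im=robot.get_image("wrist")
for d in robot.trace("pot_center","wrist")[:4]: print(d["conf"],d["bbox"])
for d in robot.pinpoint("pot_center","wrist")[:4]: print(d["conf"],d["centre"],atz(im,d["centre"],31))
# orange lid centroid, shadowed or not
h=cv2.cvtColor(im["image"],cv2.COLOR_RGB2HSV);m=((h[...,0]<13)&(h[...,1]>225)&(h[...,2]>90)).astype(np.uint8)
n,l,st,c=cv2.connectedComponentsWithStats(m)
for i in range(1,n):
    if st[i,4]>150:print(st[i],c[i],atz(im,c[i],62))
s=robot.read_state();print(s["time_s"],s["position"],totool([592.5,-216,190]))
```

```text
0.72 [240.0, 186.0, 307.9, 264.8]
0.72 [247.9, 71.0, 305.7, 125.2]
0.65 [214.7, 282.6, 254.9, 343.7]
0.73 [236.0, 310.5] [ 656.69 -279.9    31.  ]
0.68 [270.8, 221.8] [ 591.87 -219.82   31.  ]
3.2833 [ 591.04 -212.34  282.78] [-3.27 -2.86 92.76]
```

>>> step_arm:
  series:
    - [0,0,0,-0.3,-0.4,3,1]
    - [0,0,0,-0.3,-0.4,6.5,1]
    - [0,0,0,-0.3,-0.4,9.2,1]
    - [0,0,0,-0.3,-0.4,9.2,-1]
    - [0,0,0,-0.3,-0.4,9.2,-1]

```text
time_s: 3.7
position: [594.1, -218.2, 194.5]
tool_rot: [0.191, 0.982, -0.0, 0.0]
force: [0.9, 0.3, -0.3]
grip_width: 0.749
gripper_force: 0.0
```

>>> step_arm:
  series:
    - [0,0,0,0,0,0,-1]
    - [0,0,0,0,0,0,-1]
    - [0,0,0,0,0,0,-1]
    - [0,0,0,0,0,0,-1]
    - [0,0,0,0,0,0,-1]

```text
time_s: 4.12
position: [594.7, -218.6, 196.0]
tool_rot: [0.192, 0.981, -0.0, 0.002]
force: [-0.1, 0.9, 6.1]
grip_width: 0.56
gripper_force: 40.1
```

>>> step_arm:
  series:
    - [0,0,0,0,0,-2,-1]
    - [0,0,0,0,0,-6,-1]
    - [0,0,0,0,0,-10,-1]
    - [0,0,0,0,0,-14,-1]
    - [0,0,0,0,0,-18,-1]

```text
time_s: 4.53
position: [593.2, -218.1, 377.5]
tool_rot: [0.192, 0.981, -0.0, 0.002]
force: [1.2, -1.1, -1.5]
grip_width: 0.559
gripper_force: 41.7
```

>>> step_arm:
  series:
    - [0,0,0,0,0,-3.5,-1]
    - [0,0,0,1,1.5,-6,-1]
    - [0,0,0,2,3.5,-7.5,-1]
    - [0,0,0,3.8,6.5,-7.5,-1]
    - [0,0,0,5.6,9.9,-7.5,-1]

```text
time_s: 4.95
position: [578.3, -105.2, 451.9]
tool_rot: [0.193, 0.981, -0.0, 0.003]
force: [0.3, 0.6, -1.4]
grip_width: 0.563
gripper_force: 41.7
```

>>> step_arm:
  series:
    - [0,0,0,1.7,3,0,-1]
    - [0,0,0,3.5,6.1,0,-1]
    - [0,0,0,5.3,9.3,0,-1]
    - [0,0,0,7,12.3,0,-1]
    - [0,0,0,8.2,14.7,0,-1]

```text
time_s: 5.37
position: [557.0, 63.9, 450.5]
tool_rot: [0.191, 0.982, 0.001, 0.002]
force: [1.5, 0.1, -0.9]
grip_width: 0.56
gripper_force: 41.7
```

Run:
```python
from h import *
np.set_printoptions(precision=2,suppress=True)
im=robot.get_image("scene");cv2.imwrite("pics/s2.png",im["image"][:,:,::-1])
s=robot.read_state();print(s["time_s"],s["position"],s["grip_width"],totool([558.6,61.4,306]))
```

```text
5.4167 [556.8   67.05 450.54] 0.5584173202268365 [ -3.47  -5.03 144.53]
```

View pics/s2.png

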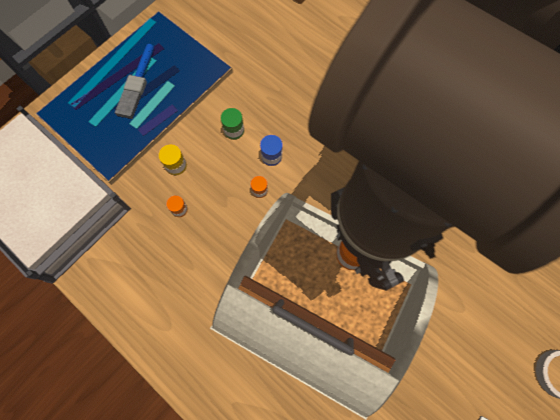

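The large pot is in the gripper (348,253), over the cork floor; both small orange pots are still on the table. I lower it, slowly at the end.

>>> step_arm:
  series:
    - [0,0,0,-0.2,-0.2,3,-1]
    - [0,0,0,-0.2,-0.2,6.5,-1]
    - [0,0,0,-0.2,-0.2,10,-1]
    - [0,0,0,-0.2,-0.2,12.5,-1]
    - [0,0,0,-0.2,-0.2,13.5,-1]

```text
time_s: 5.83
position: [558.4, 58.9, 311.7]
tool_rot: [0.192, 0.981, -0.0, -0.001]
force: [-1.1, -0.1, -2.0]
grip_width: 0.56
gripper_force: 41.8
```

>>> step_arm:
  series:
    - [0,0,0,0,0,0,-1]
    - [0,0,0,0,0,0.2,-1]
    - [0,0,0,0,0,0.4,-1]
    - [0,0,0,0,0,0.6,-1]
    - [0,0,0,0,0,0.6,-1]

```text
time_s: 6.25
position: [559.6, 58.9, 307.7]
tool_rot: [0.192, 0.981, 0.0, 0.001]
force: [0.4, 0.2, -0.8]
grip_width: 0.557
gripper_force: 41.8
```

>>> step_arm:
  series:
    - [0,0,0,0,0,0.1,-1]
    - [0,0,0,0,0,0.2,-1]
    - [0,0,0,0,0,0.3,-1]
    - [0,0,0,0,0,0.3,-1]

```text
time_s: 6.58
position: [559.6, 59.0, 305.8]
tool_rot: [0.192, 0.981, 0.0, 0.001]
force: [-8.3, 2.0, 32.2]
grip_width: 0.56
gripper_force: 43.4
```

>>> step_arm:
  series:
    - [0,0,0,0,0,-0.1,-1]
    - [0,0,0,0,0,-0.1,0.5]
    - [0,0,0,0,0,-0.1,1]
    - [0,0,0,0,0,-0.1,1]
    - [0,0,0,0,0,-0.1,1]

```text
time_s: 7.0
position: [559.2, 58.9, 304.6]
tool_rot: [0.192, 0.981, -0.0, -0.0]
force: [0.4, 0.1, 0.5]
grip_width: 1.0
gripper_force: 0.0
```

>>> step_arm:
  series:
    - [0,0,0,0,0,-0.1,1]
    - [0,0,0,0,0,-0.1,1]
    - [0,0,0,0,0,-3,1]
    - [0,0,0,0,0,-6,1]
    - [0,0,0,0,0,-9.5,1]

```text
time_s: 7.42
position: [558.7, 58.9, 399.7]
tool_rot: [0.192, 0.981, -0.0, -0.001]
force: [1.3, 0.8, 0.4]
grip_width: 1.002
gripper_force: 0.0
```

>>> step_arm:
  series:
    - [0,0,0,0,0,-2.5,1]
    - [0,0,0,0,0,-5,1]
    - [0,0,0,0,0,-7.5,1]
    - [0,0,0,0,0,-10,1]
    - [0,0,0,0,0,-10,1]

```text
time_s: 7.83
position: [560.0, 58.9, 504.5]
tool_rot: [0.192, 0.981, 0.001, 0.003]
force: [0.4, -0.0, 0.1]
grip_width: 0.993
gripper_force: 0.0
```

Run:
```python
from h import *
np.set_printoptions(precision=2,suppress=True)
im=robot.get_image("wrist");cv2.imwrite("pics/w2.png",im["image"][:,:,::-1])
for d in robot.pinpoint("pot_center","wrist")[:3]: print(d["conf"],d["centre"],atz(im,d["centre"],141))
for d in robot.pinpoint("cover_handle","wrist")[:3]: print(d["conf"],d["centre"],atz(im,d["centre"],247))
s=robot.read_state();print(s["time_s"],s["position"],R.from_quat(s["tool_rot"]).as_euler("ZYX"),totool([677,93,402]))
```

```text
0.86 [276.0, 186.4] [558.29  57.94 141.  ]
0.74 [124.6, 197.4] [ 503.59 -111.35  141.  ]
0.65 [122.1, 297.1] [ 618.99 -183.86  141.  ]
0.88 [358.1, 316.0] [676.87  90.55 247.  ]
0.19 [278.0, 185.5] [537.15  68.43 247.  ]
7.9833 [559.05  58.87 499.35] [ 2.76 -0.   -3.14] [-96.45  76.01  97.33]
```

View pics/w2.png

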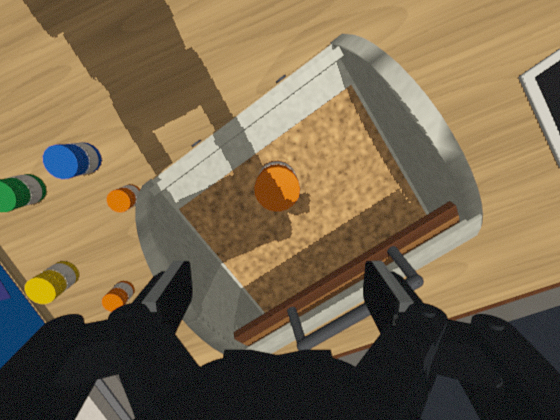

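The orange pot stands upright on the cork at (276,187), lid facing the camera. The handle bar runs from (297,345) to (415,285). Next I turn the tool across the bar and move over it.

>>> step_arm:
  series:
    - [0,0,0.12,-1.9,1.5,0,1]
    - [0,0,0.24,-3.8,3,0,1]
    - [0,0,0.36,-5.8,4.6,0,1]
    - [0,0,0.48,-7.7,6.1,0,1]
    - [0,0,0.6,-9.6,7.5,0,1]

```text
time_s: 8.4
position: [677.3, 92.7, 497.8]
tool_rot: [0.476, 0.88, -0.001, -0.001]
force: [0.9, -0.3, 0.9]
grip_width: 0.999
gripper_force: 0.0
```

>>> step_arm:
  series:
    - [0,0,0.12,0,0,0,1]
    - [0,0,0.24,0,0,0,1]
    - [0,0,0.35,0,0,1,1]
    - [0,0,0.35,0,0,2,1]
    - [0,0,0.35,0,0,3,1]

```text
time_s: 8.82
position: [676.1, 92.2, 467.6]
tool_rot: [0.618, 0.786, -0.001, -0.001]
force: [-0.5, 0.3, 0.3]
grip_width: 0.999
gripper_force: 0.0
```

Run:
```python
from h import *
np.set_printoptions(precision=2,suppress=True)
im=robot.get_image("wrist");cv2.imwrite("pics/w3.png",im["image"][:,:,::-1])
for d in robot.pinpoint("cover_handle","wrist")[:2]: print(d["conf"],d["centre"],atz(im,d["centre"],247))
s=robot.read_state();print(s["time_s"],s["position"],R.from_quat(s["tool_rot"]).as_euler("ZYX"),totool([677,92,402]))
```

```text
0.61 [275.8, 235.2] [674.53  89.62 247.  ]
0.37 [158.0, 197.1] [591.53  97.47 247.  ]
8.9167 [675.78  92.15 466.64] [ 1.81 -0.   -3.14] [-0.47  1.43 64.64]
```

View pics/w3.png

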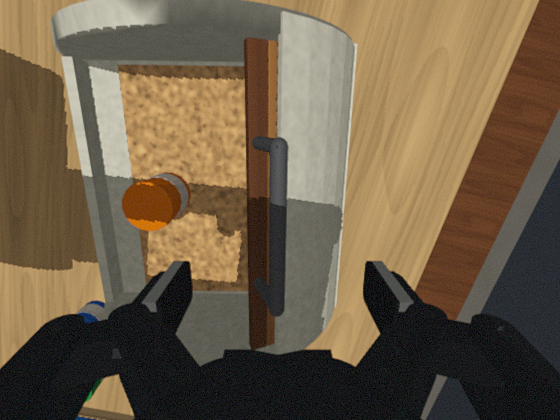

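The bar (column 278, rows 147–308) is parallel to the pads and midway between them. I lower onto it and pinch.

>>> step_arm:
  series:
    - [0,0,0,0,0,2.5,1]
    - [0,0,0,0,0,5,1]
    - [0,0,0,0,0,6.4,0.5]
    - [0,0,0,0,0,6.4,-1]
    - [0,0,0,0,0,6.4,-1]
  squeeze: 30

```text
time_s: 9.33
position: [676.3, 92.2, 405.4]
tool_rot: [0.619, 0.786, -0.0, -0.0]
force: [-0.8, -0.1, 0.3]
grip_width: 0.604
gripper_force: 0.0
```

>>> step_arm:
  series:
    - [0,0,0,0,0,0,-1]
    - [0,0,0,0,0,0,-1]
    - [0,0,0,0,0,0,-1]
    - [0,0,0,0,0,0,-1]
    - [0,0,0,0,0,0,-1]

```text
time_s: 9.75
position: [676.8, 92.3, 406.9]
tool_rot: [0.619, 0.785, 0.001, 0.001]
force: [1.3, 0.2, 6.8]
grip_width: 0.127
gripper_force: 29.4
```

Run:
```python
from h import *
np.set_printoptions(precision=3,suppress=True)
s=robot.read_state();p=s["position"];u=np.array([np.cos(.24),np.sin(.24)])
bx=(p[:2]-[612,74.5])@u;print(p,s["grip_width"],s["gripper_force"],s["force"],bx,R.from_quat(s["tool_rot"]).as_euler("ZYX"))
a0=np.arccos(-bx/180)
for a in np.linspace(a0,.494,11):print(round(a,3),np.round([(-180*np.cos(a)+180*np.cos(a0))/10,-(180*np.sin(a)-180*np.sin(a0))/10],2))
```

```text
[676.762  92.272 406.879] 0.12674770458940143 29.430825412273407 [1.301 0.219 6.825] 67.13057236982253 [1.806 0.    3.139]
1.953 [ 0. -0.]
1.807 [-2.5 -0.8]
1.661 [-5.09 -1.23]
1.515 [-7.71 -1.27]
1.369 [-10.31  -0.93]
1.223 [-12.84  -0.22]
1.078 [-15.24   0.85]
0.932 [-17.45   2.25]
0.786 [-19.44   3.97]
0.64 [-21.15   5.95]
0.494 [-22.56   8.17]
```

>>> step_arm:
  series:
    - [0,0,0,0,-1.2,-0.4,-1]
    - [0,0,0,0,-2.5,-0.8,-1]
    - [0,0,0,0,-3.8,-1.0,-1]
    - [0,0,0,0,-5.1,-1.2,-1]
    - [0,0,0,0,-5.1,-1.2,-1]

```text
time_s: 10.17
position: [625.8, 80.4, 419.7]
tool_rot: [0.619, 0.785, 0.001, 0.001]
force: [0.0, 2.5, 11.1]
grip_width: 0.122
gripper_force: 31.5
```

>>> step_arm:
  series:
    - [0,0,0,0,-1.3,0,-1]
    - [0,0,0,0,-2.6,0,-1]
    - [0,0,0,0,-5.2,0.3,-1]
    - [0,0,0,0,-7.7,1.0,-1]
    - [0,0,0,0,-7.7,1.0,-1]

```text
time_s: 10.58
position: [548.2, 62.0, 407.9]
tool_rot: [0.619, 0.785, -0.001, -0.001]
force: [-7.2, 3.7, 14.9]
grip_width: 0.123
gripper_force: 33.1
```

>>> step_arm:
  series:
    - [0,0,0,0,-1.2,0.5,-1]
    - [0,0,0,0,-2.4,1.1,-1]
    - [0,0,0,0,-3.5,1.7,-1]
    - [0,0,0,0,-4.6,2.5,-1]
    - [0,0,0,0,-4.6,2.5,-1]

```text
time_s: 11.0
position: [504.7, 51.8, 382.3]
tool_rot: [0.619, 0.785, -0.001, -0.001]
force: [-10.1, 3.9, 10.0]
grip_width: 0.126
gripper_force: 33.8
```

>>> step_arm:
  series:
    - [0,0,0,0,-1.1,0.8,-1]
    - [0,0,0,0,-2.1,1.7,-1]
    - [0,0,0,0,-3.0,2.7,-1]
    - [0,0,0,0,-3.8,3.7,-1]
    - [0,0,0,0,-3.8,3.7,-1]

```text
time_s: 11.42
position: [468.5, 43.2, 344.6]
tool_rot: [0.619, 0.785, -0.0, -0.001]
force: [-4.4, 9.4, -1.9]
grip_width: 0.12
gripper_force: 33.7
```

>>> step_arm:
  series:
    - [0,0,0,0,-0.7,1.1,-1]
    - [0,0,0,0,-1.1,1.7,-1]
    - [0,0,0,0,-1.4,2.2,-1]
    - [0,0,0,0,-1.5,2.4,-1]
    - [0,0,0,0,-1.5,2.4,-1]

```text
time_s: 11.83
position: [454.4, 39.8, 321.4]
tool_rot: [0.619, 0.785, -0.0, -0.001]
force: [-6.7, 9.8, 1.0]
grip_width: 0.125
gripper_force: 34.4
```

Run:
```python
from h import *
np.set_printoptions(precision=2,suppress=True)
im=robot.get_image("side")
for d in robot.pinpoint("cover_handle","side")[:2]: print(d["conf"],d["centre"],atz(im,d["centre"],165))
a=robot.get_image("scene");cv2.imwrite("pics/f.png",np.vstack([a["image"][150:420,150:],im["image"][150:420,150:]])[:,:,::-1])
s=robot.read_state();p=s["position"];print(p,s["force"],s["qpos"],(p[:2]-[612,74.5])@[np.cos(.24),np.sin(.24)])
```

```text
0.64 [347.1, 239.5] [456.42  39.06 165.  ]
[454.59  39.85 321.59] [-7.58  9.04  1.8 ] [ 0.02  0.33  2.11  0.    0.7  -0.22] -161.13664185966294
```

View pics/f.png

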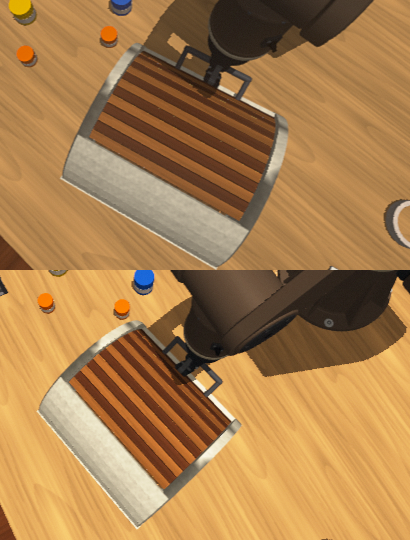

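The cover looks shut or nearly so, with the bar in front at scene (212,68 in the crop). I press on until the stop shows in the force.

>>> step_arm:
  series:
    - [0,0,0,0,-0.1,0.2,-1]
    - [0,0,0,0,-0.1,0.4,-1]
    - [0,0,0,0,-0.1,0.5,-1]
    - [0,0,0,0,-0.1,0.5,-1]

```text
time_s: 12.32
position: [453.9, 39.3, 317.8]
tool_rot: [0.619, 0.785, -0.0, -0.001]
force: [-14.0, 2.0, 33.0]
grip_width: 0.124
gripper_force: 39.3
```

>>> step_arm:
  series:
    - [0,0,0,0,0,-0.2,-1]
    - [0,0,0,0,0,-0.2,-0.45]
    - [0,0,0,0,0,-0.2,-0.45]
    - [0,0,0,0,0,-0.2,-0.45]
    - [0,0,0,0,0,-0.2,-0.45]

```text
time_s: 12.73
position: [454.7, 39.1, 318.7]
tool_rot: [0.619, 0.785, 0.0, 0.0]
force: [-0.5, -0.1, -0.5]
grip_width: 0.275
gripper_force: 0.0
```

>>> step_arm:
  series:
    - [0,0,0,0,0,-1,-0.45]
    - [0,0,0,0,0,-3,-0.45]
    - [0,0,0,0,0,-6,-0.45]
    - [0,0,0,0,0,-9,-0.45]
    - [0,0,0,0,0,-12,-0.45]

```text
time_s: 13.15
position: [454.4, 39.1, 439.9]
tool_rot: [0.619, 0.785, -0.0, -0.0]
force: [0.5, 0.7, -0.0]
grip_width: 0.273
gripper_force: 0.0
```

>>> step_arm:
  series:
    - [0,0,0,0,0,-2,-0.45]
    - [0,0,0,0,0,-4,-0.45]
    - [0,0,0,0,0,-6,-0.45]
    - [0,0,0,0,0,-6,-0.45]

```text
time_s: 13.48
position: [455.4, 39.2, 502.1]
tool_rot: [0.619, 0.785, 0.002, 0.002]
force: [0.8, 0.1, 1.2]
grip_width: 0.274
gripper_force: 0.0
```

Run:
```python
from h import *
np.set_printoptions(precision=2,suppress=True)
w=robot.get_image("wrist");im=robot.get_image("side");a=robot.get_image("scene")
for c,i in(("wrist",w),("side",im),("scene",a)):
  for d in robot.pinpoint("cover_handle",c)[:2]:
    p=atz(i,d["centre"],165);print(c,d["conf"],d["centre"],p,"box x",(p[:2]-[612,74.5])@[np.cos(.24),np.sin(.24)])
cv2.imwrite("pics/g.png",np.hstack([cv2.resize(w["image"],None,fx=.9,fy=.9),np.vstack([a["image"][180:369,200:480],im["image"][180:369,200:480]])])[:,:,::-1])
```

```text
wrist 0.76 [275.3, 193.0] [454.24  39.26 165.  ] box x -161.61219030885286
side 0.9 [348.0, 235.7] [450.63  33.22 165.  ] box x -166.56047454796732
scene 0.98 [367.4, 210.2] [448.89  36.92 165.  ] box x -167.36830673013225
```

View pics/g.png

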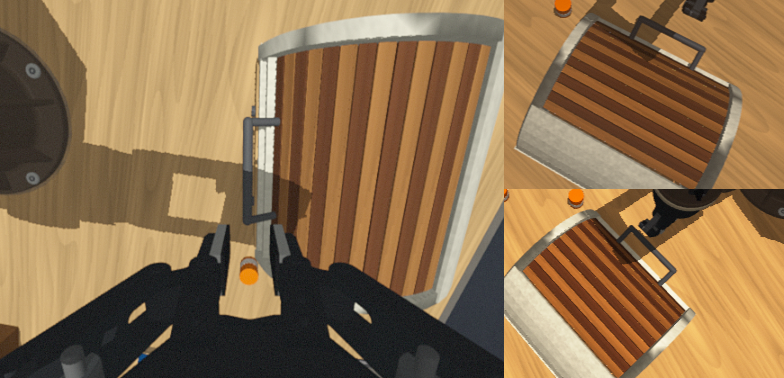

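The bar is in front of the box and the cover's edge meets the lip. The tool came down 89 mm against the 82 mm predicted, and stopped against 33 N. The gripper is clear, so I hand in.

```bash
python3 -c "
from station import robot
print(robot.finish_job())"
```

```text
the job is handed in; nothing more can be done
None
```

I stood the orange pot upright on the box floor, rolled the cover forward to its stop, backed the arm clear and handed the job in at about 13.6 s; `finish_job()` returned no verdict.

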